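Index the weld positioner and hold the collar down under its cover

ROBOT

A 6-joint arm with a two-finger parallel gripper is mounted at the origin on a cart in front of the work surface, level with it; the furniture and walls round the work are solid. World frame = base frame: x ahead of the robot, y to its left, z up, the work surface at z = 0. Lengths are in m, angles in rad, forces in N, time in s.
With the tool pointing down it reaches from about 0.35 to 0.95 m from the base axis. Payload 17.4 kg.
Tool frame: the origin (TCP) lies between the finger pads; the fingertips stand 8 mm ahead of it and the grasp point (between the pads) lies 11 mm behind it; z points along the fingers, y is the line along which they close (so a half turn about z gives the same grasp; the last joint's range is limited). The gripper opens to 93 mm and grips with 3 to 60 N. Pads are 15 mm wide; open, the fingers measure 128 mm over their backs; the gripper's body (75 mm by 188 mm) begins 65 mm behind the grasp point.
Start: joints at [1.202, 0.116, 1.442, -0, 1.584, -0.038], TCP at [0.219, 0.638, 0.227] pointing down, gripper open.
Joint ranges: [-2.83, 2.83], [-0.83, 2.19], [0.07, 2.5], [-1.14, 4.28], [0.01, 3], [-2.97, 2.97]. Speed limits (rad/s): [1.89, 1.89, 2.22, 3.14, 3.14, 3.14].

INTERFACE

Orientations are given as a rotation vector (axis times angle).
In Python, from rig import telemetry, vision, bot gives the robot as it stands. The module is installed in compiled form; this text tells all that it offers.
- The arm moves only by the shell command python3 -m handwheel 'ROWS' [OPENING] [FORCE]. ROWS is JSON, a list of rows, each a list of 2 entries, a list of its own where there are three numbers: the shift along the tool's x, y, z in mm, then the turn, a rotation vector about the tool's x, y, z in degrees. In form: [[[dx, dy, dz], [rx, ry, rz]], ...]. A call has 1 to 12 rows; each row is the pose to reach, as a shift and turn from the pose commanded when the call began, along the tool's axes at that moment; what a row does not reach only later rows make up. A row lasts 1/8 s, in which the tool goes at most 62.5 mm and 10.7 degrees, less where a joint would pass 70% of its speed; a pose out of reach is approached as far as the arm can. A call with a gripper value outside its range is refused whole. OPENING is the opening in per cent of the stroke, from 0 (shut) to 100 (fully open), set as the call begins (- or left out, the last holds). The fingers move at their own pace and stop on an object; FORCE is the grip in N (left out, the last holds). Time passes only in rows, so rows that repeat a pose let the fingers close. It gives the time, the measured TCP pose, the force, the opening and the grip force at its end, in the units of the state.
- telemetry.state(): the state, without advancing time (a new reading comes with each control period).
- vision.camera(name): name is "scene" or "top" or "wrist"; returns a dict with "img" (420x560x3 uint8, red, green, blue), "mtx" (3x3 intrinsics, pixels), "extrinsics" (4x4, takes a point from world to camera coordinates). Camera axes: x right, y down, z forward; pixel columns grow to the right and rows downward; lengths in m; the calibration is good to about 2 mm. A picture is of the moment at which its call begins. There is no depth.
- bot.close_job(): hands the job in; it is judged then, once.
The state is a dict: "t": time; "q": joint angles; "joint_vel": joint speeds; "effort": joint torques, N m; "tool_pos": TCP position; "tool_rot": TCP orientation; "wrist_force": force on the tool from outside, world axes, zero at the start; "moment": the same for the moment, N m; "grip_width": opening from 0.0 (shut) to 1.0 (fully open); "grasp_force": force on a finger pad.
Only numpy, scipy, OpenCV 4.12 (cv2) and the standard library are available. Lean on these libraries where they do the work, as an engineer would, in place of code of your own. Each camera call takes 0.05 s, during which the arm holds its last target. There are 200 camera calls.

TASK

Turn the little indexing table by its black handle a quarter turn anticlockwise (seen from above) to its next stop, so that the bare collar with the brass locating pin comes round to the yellow pointer. Then slide the green cover over that pin, which its underside hides, until it drops on flat, and press it down so that the sprung collar seat goes fully home. Finish while still holding the cover pressed down, ready for tacking; leave the tape measure, the rusty weld coupon and the marker where they are.

Things in the scene. Friction and masses are not known exactly. Their poses are not given: they have to be found in the camera images.
- positioner: Fixed base of the indexing table: blue 210 x 210 mm foot, 14 mm high, that carries a round steel table of 210 mm diameter. Origin on the bench under the table's vertical axis, z up. The yellow pointer stands at the rim, 125 mm from the axis and 47 mm high, in the direction 225 degrees from the base's x axis (anticlockwise positive). A spring plunger with a black knob (65 mm high) stands at 315 degrees, 125 mm out.
- turntable (a joint): Angle of the table (rad), growing anticlockwise seen from above. A spring detent holds it at 0 (the start) and at 1.571 (the next stop); past the middle the detent pulls it on to the next stop by itself. It takes up to about 12 N at the handle. The table's top face is 46 mm above the bench.
- handle (a point): Middle of the upright black turning handle, a post of 20 mm diameter fixed to the table 88 mm from its axis; its top is 96 mm above the bench, this point 74 mm. At table angle 0 it lies in the direction of the base's x axis and at 1.571 in that of its y axis.
- pin_tip (a point): Tip of the brass locating pin, 12 mm diameter with a tapered nose (8 mm at the tip), fixed upright on the table 55 mm from its axis, 72 mm above the bench. It stands in the middle of the bare collar and turns with the table: at 135 degrees from the base's x axis at table angle 0, at 225 degrees at the next stop. The finished collar, with a copper-coloured bead and a red plug, is the other place on the table and is not used.
- collar_top (a point): Centre of the top face of the bare aluminium collar (58 mm diameter) on its sprung seat round the pin; 59 mm above the bench when up, 13 mm below the pin's tip.
- seat (a joint): How far the sprung seat with the collar is pressed down (m): 0 up, 0.006 fully home on its stop. The spring needs about 5 N to start and 12 N fully down and pushes the seat up again when let go.
- cover: Loose hold-down cover, 0.11 to 0.22 kg, standing upright on the bench: green drum of 46 mm diameter and 31 mm height with a black knob on top, 26 mm diameter, from 35 to 64 mm above the underside. Origin at the centre of the underside, z up. A blind bore of 14 mm diameter, 24 mm deep, open below, runs up its middle (1 mm clearance all round on the pin). Standing on the pin's tip it is 13 mm higher than when dropped on to the collar.
- tape_measure: Yellow tape measure lying on the bench, 74 x 78 x 31 mm, origin under its centre; not to be moved.
- weld_coupon: Rusty T-joint practice piece of two 8 mm plates, an upright on a 40 x 60 mm base, 58 mm high, origin under its centre; not to be moved.
- marker_blue: Black marker with a blue cap lying on the bench, 123 mm long along its y axis, 20 mm thick, origin under its centre; not to be moved.

How it is judged:
By the outcome, as a careful person would: the job done as asked, in the order asked, and still so for the second after the job is handed in, while the arm keeps its last pose, push and grip.
It also fails if it takes over 59 s, if anything falls off the work surface, if the arm or the gripper's body presses on something with over 40 N, if the wrist force passes 120 N, or if a joint passes its speed limit or range.

## Working session

There is one attempt and no reset: what is moved stays moved. The work goes in short steps, Python scripts to look and compute and a shell command to move; the robot and the scene stay as the last step left them, time stands still between calls to the robot, and variables do not carry over. Pictures are saved under pics/ and viewed, at most 10 in all, crops included, and the job is handed in when it is done.

```bash
mkdir -p pics
cat > h.py <<'E'
import numpy as np, cv2
from scipy.spatial.transform import Rotation as R
from rig import telemetry, vision, bot
def snap(n,f):
    c=vision.camera(n); cv2.imwrite('pics/'+f,c['img'][:,:,::-1]); np.savez('pics/'+f+'.npz',**c); return c
def ray(c,u,v,z):
    M=c['extrinsics'];K=c['mtx'];d=M[:3,:3].T@np.linalg.solve(K,[u,v,1]);o=-M[:3,:3].T@M[:3,3]
    return o+d*(z-o[2])/d[2]
def proj(c,p):
    q=c['extrinsics'][:3,:3]@np.array(p)+c['extrinsics'][:3,3];q=c['mtx']@q;return q[:2]/q[2]
def totool(s,dw): return 1000*R.from_rotvec(s['tool_rot']).as_matrix().T@np.array(dw)
E
python3 - <<'E'
from h import *
s=telemetry.state();print(s); print(R.from_rotvec(s['tool_rot']).as_matrix().round(3))
for n in('scene','top'):
    c=snap(n,n+'0.png');print(c['mtx'],c['extrinsics'])
a=cv2.imread('pics/top0.png');cv2.imwrite('pics/t0.png',cv2.resize(a,(800,600)))
a=cv2.imread('pics/scene0.png');cv2.imwrite('pics/s0.png',cv2.resize(a,(800,600)))
E
```

```text
{'t': 0.0, 'q': array([ 1.20219858e+00,  1.16475298e-01,  1.44228382e+00, -2.95193687e-05,
        1.58401021e+00, -3.78183166e-02]), 'joint_vel': array([-1.11262766e-03,  7.44572605e-05, -1.12876600e-03,  1.74137175e-03,
       -1.63782286e-03,  3.96315182e-04]), 'effort': array([-1.65318994e-03, -7.21233273e+01, -6.22627258e+01,  7.77453929e-02,
        2.35150277e-02, -9.90870217e-05]), 'tool_pos': array([0.21918039, 0.63820481, 0.22590086]), 'tool_rot': array([-5.17187735e-01, -3.09851699e+00,  1.81953121e-03]), 'wrist_force': array([-1.1601446 , -0.34178164, -0.52343428]), 'moment': array([-0.01825236,  0.04262671,  0.06468743]), 'grasp_force': 0.0, 'grip_width': 0.998277780118762}
[[-0.946  0.325 -0.   ]
 [ 0.325  0.946 -0.001]
 [ 0.    -0.001 -1.   ]]
[[471.20481113   0.         283.16640227]
 [  0.         471.20481113 205.55634784]
 [  0.           0.           1.        ]] [[ 0.89527852 -0.44483752 -0.0244123  -0.55348011]
 [-0.25393584 -0.4645122  -0.84837787  0.184695  ]
 [ 0.36605049  0.76573364 -0.52882798  0.93378746]
 [ 0.          0.          0.          1.        ]]
[[431.85827769   0.         278.82349567]
 [  0.         431.85827769 208.15061571]
 [  0.           0.           1.        ]] [[ 1.50960228e-02 -9.99885389e-01  1.14817294e-03 -7.32026607e-02]
 [-9.90712645e-01 -1.51127052e-02 -1.35129797e-01  6.07181322e-01]
 [ 1.35131662e-01  9.02413057e-04 -9.90827240e-01  9.90123100e-01]
 [ 0.00000000e+00  0.00000000e+00  0.00000000e+00  1.00000000e+00]]
```

View pics/t0.png

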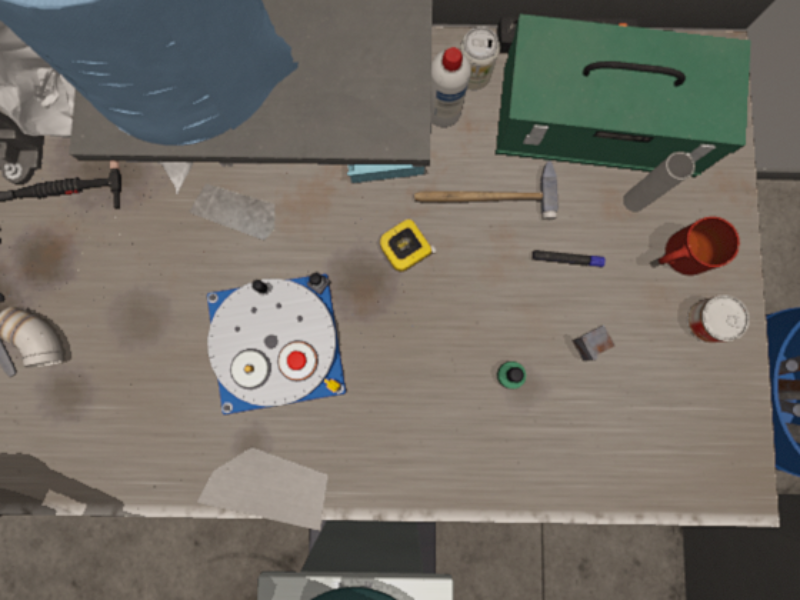

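View pics/s0.png

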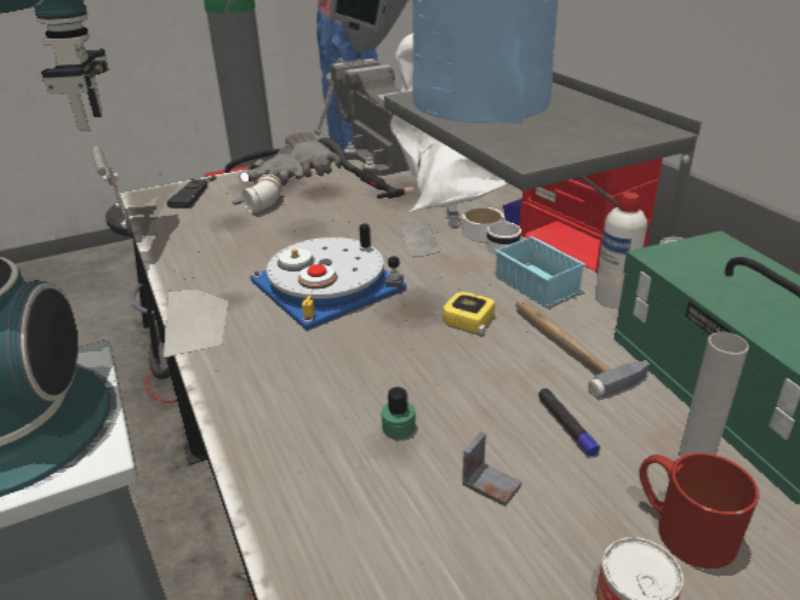

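The top view shows the turntable at about (272,342), its handle at (260,287), pin at (249,369), pointer at (334,385) and the cover at (512,375), all in 800 px scale. A shelf overhangs behind. I'll zoom in for exact pixels.

Run:
```python
import cv2,numpy as np
t=cv2.imread('pics/top0.png');s=cv2.imread('pics/scene0.png')
z=lambda im,x,y,w,h,f:cv2.resize(im[y:y+h,x:x+w],None,fx=f,fy=f,interpolation=cv2.INTER_CUBIC)
a=z(t,140,185,110,110,3.6364);b=z(s,170,150,120,82,10/3)
can=np.zeros((600,800,3),np.uint8);can[:400,:400]=a[:400,:400];can[:b.shape[0],400:400+b.shape[1]]=b[:, :400]
c=z(t,335,240,50,40,5);can[400:600,:250]=c;d=z(s,255,260,50,60,5);can[300:600,500:750]=d
cv2.imwrite('pics/z0.png',can)
```

```text
(no output)
```

View pics/z0.png

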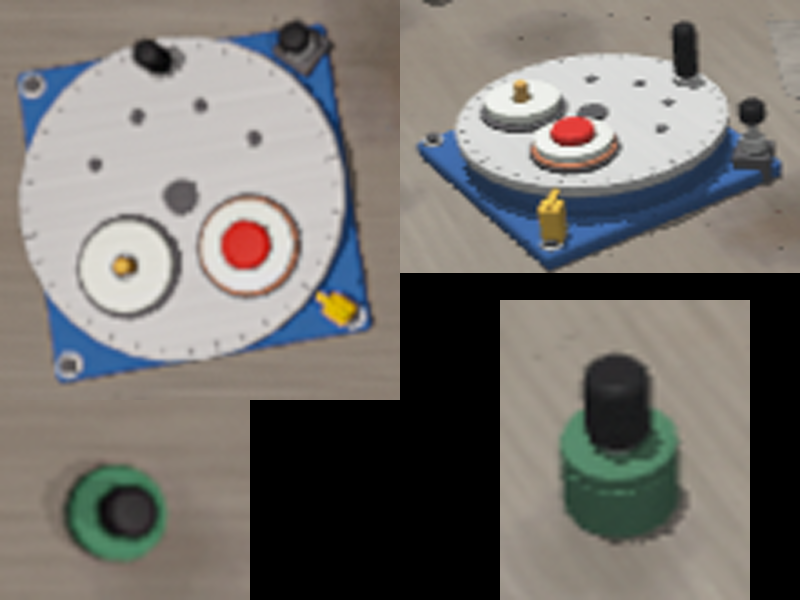

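```bash
cat >> h.py <<'E'
def load(f):
    d=np.load('pics/'+f+'.npz');return {k:d[k] for k in d}
E
python3 - <<'E'
from h import *
from scipy.optimize import least_squares
t=load('top0.png');s=load('scene0.png')
obs=[(t,(180.4,199.3),.088,0,.096),(t,(173.6,257.9),.055,135,.072),(t,(174.7,257.6),.055,135,.059),(t,(190,239.6),0,0,.046),
(s,(255.5,158.4),.088,0,.096),(s,(206,174.9),.055,135,.072)]
def f(p):
    return np.concatenate([proj(c,[p[0]+r*np.cos(p[2]+np.radians(a)),p[1]+r*np.sin(p[2]+np.radians(a)),z])-u for c,u,r,a,z in obs])
r=least_squares(f,[.5,.1,0]);print(r.x,np.degrees(r.x[2]),r.fun.round(1))
p=r.x
for n,rr,a in(('h0',.088,0),('h1',.088,90),('pin0',.055,135),('pin1',.055,225),('ptr',.125,225),('plg',.125,315)):
    print(n,(p[:2]+rr*np.array([np.cos(p[2]+np.radians(a)),np.sin(p[2]+np.radians(a))])).round(4))
o2=[(t,(361.2,262),.064),(t,(358.2,262.4),.028),(s,(278.4,273),.064),(s,(279,289),.031)]
g=least_squares(lambda q:np.concatenate([proj(c,[*q,z])-u for c,u,z in o2]),[.4,-.2]);print('cover',g.x,g.fun.round(1))
print('tape',ray(t,407/1.4286,245/1.4286,.031),'coupon',ray(t,595/1.4286,343/1.4286,.03))
for z in(0,.2,.3,.4):print('shelf edge',z,ray(t,200/1.4286,160/1.4286,z),ray(t,430/1.4286,162/1.4286,z), ray(s,555/1.4286,172/1.4286,z))
E
```

```text
[0.53080079 0.14284337 0.17259428] 9.888923672549685 [ 0.6  0.1 -0.2  0.   0.1  0.5  0.5 -0.5 -0.4 -1.5 -0.1 -0.9]
h0 [0.6175 0.158 ]
h1 [0.5157 0.2295]
pin0 [0.4858 0.1745]
pin1 [0.4992 0.0979]
ptr [0.4589 0.0406]
plg [0.6331 0.0709]
cover [ 0.48252006 -0.25637674] [ 0.6  0.3  0.7  0.1 -0.1  0.5 -0.1 -2.1]
tape [ 0.70011844 -0.07742268  0.031     ] coupon [ 0.53769113 -0.39430195  0.03      ]
shelf edge 0 [0.85696945 0.29536784 0.        ] [ 0.85963812 -0.11702746  0.        ] [1.22401097 0.37902104 0.        ]
shelf edge 0.2 [0.78395799 0.22759348 0.2       ] [ 0.78612464 -0.10722363  0.2       ] [ 0.90268693 -0.01485154  0.2       ]
shelf edge 0.3 [0.74745226 0.1937063  0.3       ] [ 0.74936791 -0.10232172  0.3       ] [ 0.74202492 -0.21178783  0.3       ]
shelf edge 0.4 [0.71094653 0.15981911 0.4       ] [ 0.71261117 -0.09741981  0.4       ] [ 0.5813629  -0.40872412  0.4       ]
```

```bash
python3 -m handwheel '[[[-60,-37,0],[0,0,0]],[[-533,-325,0],[0,0,0]],[[-533,-325,0],[0,0,0]],[[-533,-325,0],[0,0,0]],[[-533,-325,0],[0,0,0]],[[-533,-325,0],[0,0,0]],[[-533,-325,0],[0,0,0]],[[-533,-325,0],[0,0,0]],[[-533,-325,0],[0,0,0]],[[-533,-325,0],[0,0,0]],[[-533,-325,0],[0,0,0]],[[-533,-325,0],[0,0,0]]]' 60 30
python3 - <<'E'
from h import *
s=telemetry.state();print(s['t'],s['tool_pos'],s['q'].round(2),s['wrist_force'])
c=snap('wrist','w1.png');print(proj(c,[.6175,.158,.096]),c['extrinsics'].round(3))
E
```

```text
t: 1.6
tool_pos: [0.6176, 0.1579, 0.2262]
tool_rot: [-0.518, -3.098, 0.0]
wrist_force: [0.2, -0.3, -0.1]
grip_width: 0.601
grasp_force: 0.0
1.6 [0.61758753 0.15792865 0.2262313 ] [ 0.21  0.04  1.53  0.    1.58 -1.03] [ 0.1915063  -0.34572406 -0.13570448]
[282.3409042  206.36884049] [[ 0.325  0.946  0.    -0.35 ]
 [ 0.911 -0.314  0.268 -0.545]
 [ 0.253 -0.087 -0.964  0.247]
 [ 0.     0.     0.     1.   ]]
```

View pics/w1.png

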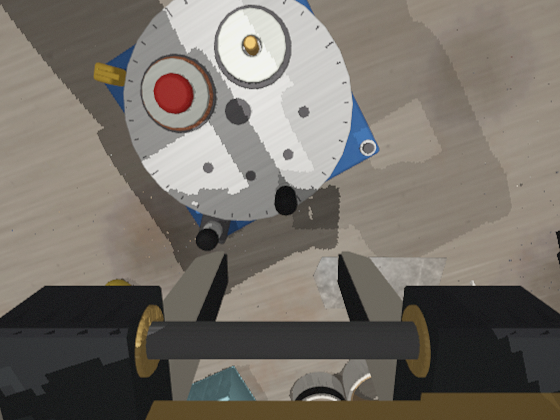

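The wrist view shows the handle top at about (285,205), against a predicted (282,206), which is close enough to grasp.

```bash
python3 -m handwheel '[[[0,0,50],[0,0,0]],[[0,0,100],[0,0,0]],[[0,0,140],[0,0,0]],[[0,0,158],[0,0,0]],[[0,0,158],[0,0,0]],[[0,0,158],[0,0,0]]]'
python3 -m handwheel '[[[0,0,0],[0,0,0]],[[0,0,0],[0,0,0]],[[0,0,0],[0,0,0]],[[0,0,0],[0,0,0]]]' 0 40
python3 - <<'E'
from h import *
s=telemetry.state();print(s['tool_pos'],s['wrist_force'],s['moment'])
Rm=R.from_rotvec(s['tool_rot']).as_matrix();A=np.array([.5308,.14284]);h=s['tool_pos'][:2]-A
print(np.hypot(*h),np.degrees(np.arctan2(h[1],h[0])))
for k in range(1,13):
    a=np.radians(7.7*k);p=A+np.array([[np.cos(a),-np.sin(a)],[np.sin(a),np.cos(a)]])@(h*.088/np.hypot(*h));d=1000*Rm.T@[*(p-s['tool_pos'][:2]),0];print(round(7.7*k,1),d.round())
E
```

```text
t: 2.4
tool_pos: [0.6185, 0.1584, 0.0707]
tool_rot: [0.516, 3.097, 0.001]
wrist_force: [0.4, -0.1, 0.3]
grip_width: 0.599
grasp_force: 0.0
t: 2.9
tool_pos: [0.6182, 0.1582, 0.0689]
tool_rot: [0.517, 3.098, 0.001]
wrist_force: [6.5, 5.3, -1.2]
grip_width: 0.219
grasp_force: 3.1
[0.61817942 0.15815503 0.0689151 ] [ 6.5010965   5.32960758 -1.16017211] [ 0.70194737 -1.15611953 -0.05930477]
0.08871140027279863 9.941277061996724
7.7 [ 7. 10.  0.]
15.4 [15. 19.  0.]
23.1 [23. 26.  0.]
30.8 [33. 33.  0.]
38.5 [44. 38. -0.]
46.2 [55. 42. -0.]
53.9 [67. 44. -0.]
61.6 [78. 45. -0.]
69.3 [90. 44. -0.]
77.0 [102.  42.  -0.]
84.7 [113.  38.  -0.]
92.4 [123.  32.  -0.]
```

```bash
python3 -m handwheel '[[[0,0,0],[0,0,0]],[[0,0,0],[0,0,0]],[[7,10,0],[0,0,-7.7]],[[15,19,0],[0,0,-15.4]],[[23,26,0],[0,0,-23.1]],[[33,33,0],[0,0,-30.8]],[[44,38,0],[0,0,-38.5]],[[55,42,0],[0,0,-46.2]],[[67,44,0],[0,0,-53.9]],[[78,45,0],[0,0,-61.6]]]'
python3 - <<'E'
from h import *
s=telemetry.state();print(s['tool_pos'],s['wrist_force'],s['q'].round(2),s['grasp_force'])
Rm=R.from_rotvec(s['tool_rot']).as_matrix();A=np.array([.5308,.14284]);h=s['tool_pos'][:2]-A
print(np.hypot(*h),np.degrees(np.arctan2(h[1],h[0])),Rm.round(3))
r=.0885;
for t in(79.9,85,90,95,100):
    a=np.radians(t);p=A+.0885*np.array([np.cos(a),np.sin(a)]);print(t,(1000*Rm.T@[*(p-s['tool_pos'][:2]),0]).round(1))
E
```

```text
t: 4.15
tool_pos: [0.5587, 0.2288, 0.0689]
tool_rot: [-1.149, 2.92, 0.007]
wrist_force: [2.3, 21.2, -2.1]
grip_width: 0.204
grasp_force: 40.0
[0.55872608 0.22878221 0.06889193] [ 2.27262931 21.16928704 -2.07703112] [ 0.34  0.05  1.78  0.    1.32 -1.98] 40.00007592647307
0.0903655311526528 71.99893344322246 [[-0.732 -0.681  0.002]
 [-0.681  0.732  0.005]
 [-0.005  0.003 -1.   ]]
79.9 [ 8.3  9.3 -0. ]
85 [13.3 15.4 -0. ]
90 [18.7 20.9 -0. ]
95 [24.6 25.9 -0. ]
100 [30.9 30.4 -0.1]
```

```bash
python3 -m handwheel '[[[3.5,11,0],[0,0,-7.5]],[[9.5,18,0],[0,0,-14]],[[18,27,0],[0,0,-21]],[[25.5,33,0],[0,0,-28]],[[25.5,33,0],[0,0,-28]],[[25.5,33,0],[0,0,-28]]]'
python3 -m handwheel '[[[0,0,0],[0,0,0]],[[0,0,0],[0,0,0]],[[0,0,0],[0,0,0]],[[0,0,0],[0,0,0]]]' 60
python3 -m handwheel '[[[0,0,-50],[0,0,0]],[[0,0,-110],[0,0,0]],[[0,0,-160],[0,0,0]],[[0,0,-160],[0,0,0]]]'
python3 - <<'E'
from h import *
s=telemetry.state();print(s['q'].round(2),R.from_rotvec(s['tool_rot']).as_matrix().round(3))
t=snap('top','top2.png');w=snap('wrist','w2.png');sc=snap('scene','s2.png')
z=lambda im,x,y,w,h,f:cv2.resize(im[y:y+h,x:x+w,::-1],None,fx=f,fy=f,interpolation=cv2.INTER_CUBIC)
can=np.zeros((600,800,3),np.uint8);can[:400,:400]=z(t['img'],140,185,100,100,4);can[:400,400:800]=z(sc['img'],170,145,120,120,10/3)
cv2.imwrite('pics/z2.png',can)
E
```

```text
t: 4.9
tool_pos: [0.5177, 0.2326, 0.0689]
tool_rot: [1.814, -2.565, 0.0]
wrist_force: [-1.7, -4.4, 4.4]
grip_width: 0.207
grasp_force: 40.0
t: 5.4
tool_pos: [0.5175, 0.2328, 0.0685]
tool_rot: [1.816, -2.563, -0.0]
wrist_force: [0.5, -0.6, -0.2]
grip_width: 0.573
grasp_force: 0.0
t: 5.9
tool_pos: [0.5186, 0.2333, 0.2331]
tool_rot: [-1.813, 2.558, -0.002]
wrist_force: [-0.2, -0.1, -1.3]
grip_width: 0.598
grasp_force: 0.0
[ 0.38 -0.12  1.67  0.    1.59 -2.43] [[-0.331 -0.943  0.006]
 [-0.943  0.331  0.002]
 [-0.004 -0.005 -1.   ]]
```

View pics/z2.png

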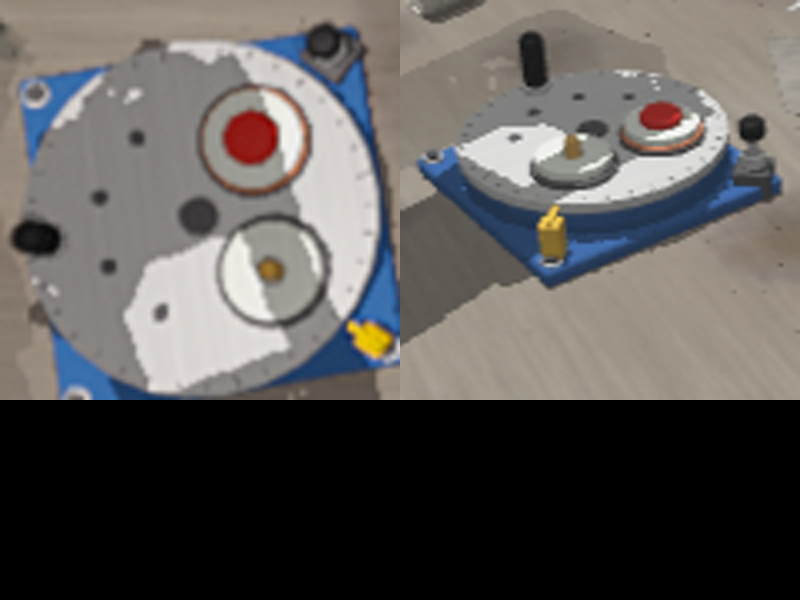

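View pics/w2.png

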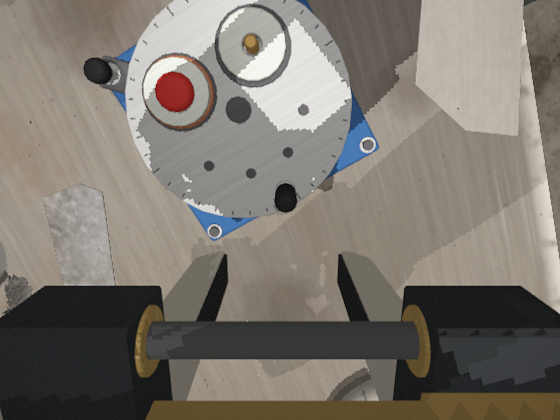

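The table is at its next stop: the pin stands by the pointer and the wrist view matches the earlier one after the quarter turn. I'll do a joint fit of the pin position.

Run:
```python
from h import *
from scipy.optimize import least_squares
t=load('top0.png');s=load('scene0.png');w1=load('w1.png');w2=load('w2.png');t2=load('top2.png');s2=load('s2.png')
obs=[(t,(180.4,199.3),.088,0,.096),(t,(173.6,257.9),.055,135,.072),(t,(174.7,257.6),.055,135,.059),(t,(190,239.6),0,0,.046),
(s,(255.5,158.4),.088,0,.096),(s,(206,174.9),.055,135,.072),
(t2,(207.5,252),.055,225,.072),(t2,(208.2,252.5),.055,225,.059),(s2,(221.6,186.4),.055,225,.072),
(w1,(251,42),.055,135,.072),(w1,(238,111),0,0,.046),(w2,(251,41),.055,225,.072),(w2,(238.5,110),0,0,.046),(w1,(253,45),.055,135,.059),(w2,(253,44.5),.055,225,.059)]
pt=lambda p,r,a:np.array([p[0]+r*np.cos(p[2]+np.radians(a)),p[1]+r*np.sin(p[2]+np.radians(a))])
def f(p,img=1,tool=1):
    e=[proj(c,[*pt(p,r,a),z])-u for c,u,r,a,z in obs] if img else []
    u1=np.array([.325,.946]);u2=np.array([-.943,.331])
    g=[[u1@(pt(p,.088,0)-[.6182,.1582])*1e3*tool,u2@(pt(p,.088,90)-[.5175,.2328])*1e3*tool]]
    return np.concatenate(e+g)
for tool in(0,.5,2):
    r=least_squares(f,[.53,.143,.17],kwargs=dict(tool=tool));print(tool,r.x[:2].round(4),np.degrees(r.x[2]).round(2),'pin',pt(r.x,.055,225).round(4));
    print(r.fun.round(1))
```

```text
0 [0.531  0.1446] 9.6 pin [0.4991 0.0997]
[ 0.  -0.1 -1.  -0.1 -0.7  0.3 -0.3 -0.6 -0.5 -1.7 -0.2 -1.2 -1.1  0.6
 -0.8  0.3 -0.8 -1.  -0.1  0.3 -0.3 -0.1  0.1  0.2 -0.  -0.7 -0.8  0.3
 -0.6 -0.3  0.   0. ]
0.5 [0.531  0.1445] 9.51 pin [0.4991 0.0997]
[ 0.1 -0.1 -1.  -0.2 -0.7  0.3 -0.2 -0.6 -0.5 -1.7 -0.2 -1.2 -1.1  0.6
 -0.8  0.3 -0.8 -1.  -0.1  0.3 -0.4 -0.1  0.2  0.2 -0.1 -0.7 -0.8  0.4
 -0.5 -0.3  0.3  0.2]
2 [0.531  0.1443] 9.27 pin [0.4989 0.0997]
[ 0.3 -0.1 -1.  -0.2 -0.7  0.2 -0.2 -0.6 -0.4 -1.6 -0.1 -1.3 -1.   0.7
 -0.8  0.4 -0.8 -1.   0.   0.5 -0.5  0.   0.4  0.1 -0.1 -0.9 -0.7  0.6
 -0.3 -0.4  0.4  0.2]
```

```bash
python3 -m handwheel '[[[40,-11,0],[0,0,10]],[[472,-127,0],[0,0,20]],[[472,-127,0],[0,0,30]],[[472,-127,0],[0,0,40]],[[472,-127,0],[0,0,50]],[[472,-127,0],[0,0,60]],[[472,-127,0],[0,0,70]],[[472,-127,0],[0,0,80]],[[472,-127,0],[0,0,90]],[[472,-127,0],[0,0,100]],[[472,-127,0],[0,0,110]],[[472,-127,0],[0,0,120]]]' 65
python3 -m handwheel '[[[0,0,0],[0,0,0]],[[0,0,0],[0,0,0]]]'
python3 - <<'E'
from h import *
s=telemetry.state();print(s['tool_pos'],s['q'].round(2),R.from_rotvec(s['tool_rot']).as_matrix().round(3))
c=snap('wrist','w3.png')
for z in(.064,.031,0):print(proj(c,[.4825,-.2564,z]))
E
```

```text
t: 7.55
tool_pos: [0.4805, -0.2545, 0.2267]
tool_rot: [-1.319, -2.848, -0.0]
wrist_force: [-0.7, 0.4, -0.3]
grip_width: 0.651
grasp_force: 0.0
t: 7.8
tool_pos: [0.4808, -0.2545, 0.2278]
tool_rot: [-1.305, -2.856, -0.0]
wrist_force: [-0.2, 0.4, 0.3]
grip_width: 0.65
grasp_force: 0.0
[ 0.48076843 -0.25448284  0.2277907 ] [-0.53 -0.17  1.72  0.    1.59 -1.25] [[-0.655  0.756 -0.001]
 [ 0.756  0.655  0.001]
 [ 0.001 -0.    -1.   ]]
[281.9940498  200.42254036]
[282.03615267 192.97441081]
[282.06948529 187.07776677]
```

View pics/w3.png

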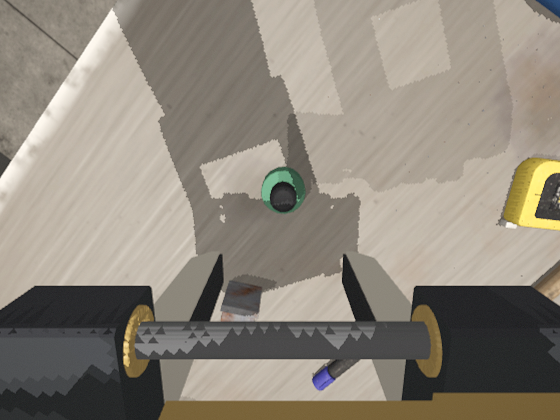

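The wrist view shows the knob top at about (283,198) and the drum at (283,190). I'll compute the cover position from these and the remaining shift.

Run:
```python
from h import *
from scipy.optimize import least_squares
c=load('w3.png');s=telemetry.state()
o=[((283.3,197.5),.064),((283,190.5),.029)]
g=least_squares(lambda q:np.concatenate([proj(c,[*q,z])-u for u,z in o]),[.4,-.2]);print(g.x,g.fun)
print(totool(s,np.array([*g.x,.049])-s['tool_pos']))
```

```text
[ 0.48170211 -0.25378034] [-0.11116153  0.3001133   0.12252136 -0.32886513]
[-1.75351142e-01  1.20644756e+00  1.79028188e+02]
```

```bash
python3 -m handwheel '[[[0,1,50],[0,0,0]],[[0,1,100],[0,0,0]],[[0,1,140],[0,0,0]],[[0,1,165],[0,0,0]],[[0,1,179],[0,0,0]],[[0,1,179],[0,0,0]],[[0,1,179],[0,0,0]]]'
python3 -m handwheel '[[[0,0,0],[0,0,0]],[[0,0,0],[0,0,0]],[[0,0,0],[0,0,0]],[[0,0,0],[0,0,0]],[[0,0,0],[0,0,0]],[[0,0,0],[0,0,0]],[[0,0,0],[0,0,0]]]' 0 50
python3 -m handwheel '[[[0,0,-20],[0,0,0]],[[0,0,-70],[0,0,0]],[[0,0,-110],[0,0,0]],[[0,0,-110],[0,0,0]],[[0,0,-110],[0,0,0]]]'
python3 - <<'E'
from h import *
s=telemetry.state();print(s['tool_pos'],s['wrist_force'],s['q'].round(2))
c=snap('wrist','w4.png')
sc=snap('scene','s4.png')
can=np.hstack([c['img'][60:,:400],sc['img'][60:,160:560]])[:,:,::-1];cv2.imwrite('pics/z4.png',can)
T=np.array([.4990,.0998,s['tool_pos'][2]]);print(totool(s,T-s['tool_pos']))
E
```

```text
t: 8.72
tool_pos: [0.4822, -0.2543, 0.0509]
tool_rot: [1.31, 2.854, -0.0]
wrist_force: [-0.4, -0.4, 0.2]
grip_width: 0.651
grasp_force: 0.0
t: 9.6
tool_pos: [0.4817, -0.254, 0.0497]
tool_rot: [-1.312, -2.855, 0.0]
wrist_force: [-1.2, -0.0, 0.6]
grip_width: 0.268
grasp_force: 50.0
t: 10.22
tool_pos: [0.4815, -0.2538, 0.1595]
tool_rot: [-1.311, -2.855, -0.0]
wrist_force: [0.4, 1.0, -1.8]
grip_width: 0.272
grasp_force: 50.0
[ 0.48148891 -0.25381976  0.15954911] [ 0.40055467  1.04463027 -1.79172728] [-0.53 -0.14  1.81  0.    1.48 -1.24]
[2.56889862e+02 2.43641479e+02 3.93167991e-02]
```

View pics/z4.png

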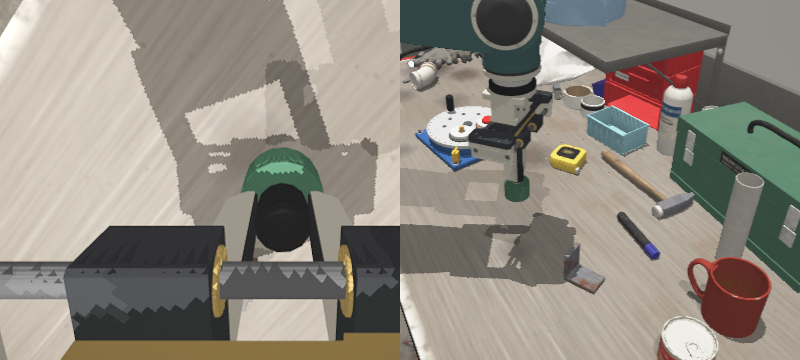

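The cover is gripped upright, with its knob between the pads. Next I carry it over the pin.

```bash
python3 -m handwheel '[[[30,28,0],[0,0,0]],[[70,66,0],[0,0,0]],[[110,104,0],[0,0,0]],[[150,142,0],[0,0,0]],[[190,180,0],[0,0,0]],[[225,213,0],[0,0,0]],[[250,236,0],[0,0,0]],[[257,243.5,0],[0,0,0]],[[257,243.5,10],[0,0,0]],[[257,243.5,25],[0,0,0]],[[257,243.5,30],[0,0,0]],[[257,243.5,30],[0,0,0]]]'
python3 -m handwheel '[[[0,0,0],[0,0,0]],[[0,0,0],[0,0,0]]]'
python3 - <<'E'
from h import *
s=telemetry.state();print(s['tool_pos'],s['wrist_force'],R.from_rotvec(s['tool_rot']).as_matrix().round(3))
T=np.array([.4990,.0998,.122]);print(totool(s,T-s['tool_pos']))
c=snap('top','top5.png');sc=snap('scene','s5.png');w=snap('wrist','w5.png')
z=lambda im,x,y,w,h,f:cv2.resize(im[y:y+h,x:x+w,::-1],None,fx=f,fy=f,interpolation=cv2.INTER_CUBIC)
can=np.zeros((600,800,3),np.uint8);can[:360,:400]=z(sc['img'],180,120,100,90,4);can[:300,400:]=z(w['img'],80,0,400,300,1)
cv2.imwrite('pics/z5.png',can)
E
```

```text
t: 11.82
tool_pos: [0.4988, 0.099, 0.129]
tool_rot: [-1.312, -2.853, 0.001]
wrist_force: [-0.1, 0.8, -0.7]
grip_width: 0.271
grasp_force: 50.0
t: 12.08
tool_pos: [0.4992, 0.0996, 0.1301]
tool_rot: [1.312, 2.854, 0.001]
wrist_force: [1.2, 0.0, -1.7]
grip_width: 0.268
grasp_force: 50.0
[0.4992085  0.09957565 0.1300586 ] [ 1.15581694  0.02899756 -1.6504296 ] [[-0.651  0.759  0.001]
 [ 0.759  0.651  0.   ]
 [-0.     0.001 -1.   ]]
[ 0.30900543 -0.01630366  8.05848355]
```

View pics/z5.png

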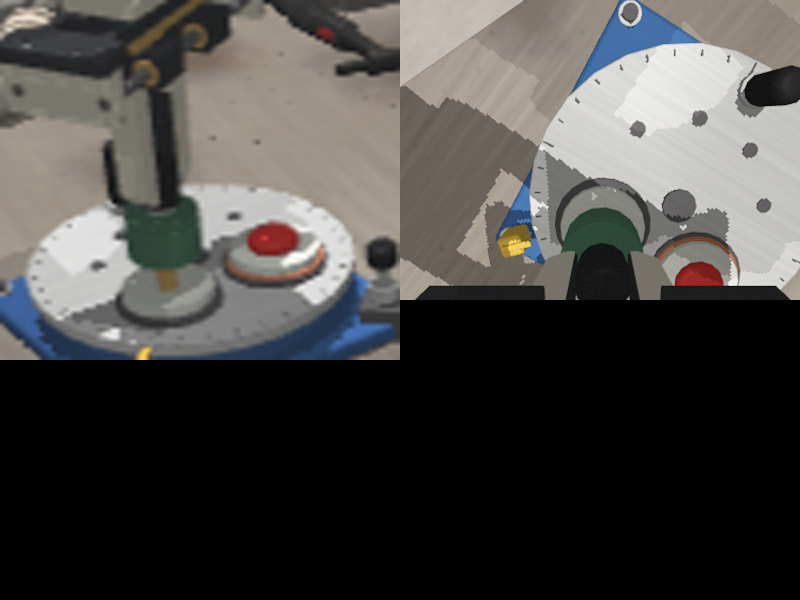

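The scene crop shows the cover just above the pin, with the pin about 1 px (roughly 2 mm) right of the drum's centre. I'll go 1 mm in tool -x and lower slowly.

```bash
python3 -m handwheel '[[[-1,0,1],[0,0,0]],[[-1,0,3],[0,0,0]],[[-1,0,5],[0,0,0]],[[-1,0,7],[0,0,0]],[[-1,0,9],[0,0,0]],[[-1,0,11],[0,0,0]],[[-1,0,12],[0,0,0]],[[-1,0,12],[0,0,0]]]'
```

```text
t: 13.22
tool_pos: [0.4996, 0.099, 0.1176]
tool_rot: [-1.311, -2.855, -0.0]
wrist_force: [-0.1, 1.8, -2.3]
grip_width: 0.269
grasp_force: 50.0
```

No contact force below the tip height, so the bore is on the pin.

```bash
python3 -m handwheel '[[[0,0,2],[0,0,0]],[[0,0,4],[0,0,0]],[[0,0,6],[0,0,0]],[[0,0,7],[0,0,0]],[[0,0,8],[0,0,0]],[[0,0,8],[0,0,0]],[[0,0,8],[0,0,0]]]'
python3 -m handwheel '[[[0,0,2],[0,0,0]],[[0,0,3],[0,0,0]],[[0,0,3],[0,0,0]],[[0,0,3],[0,0,0]]]'
```

```text
t: 14.1
tool_pos: [0.4996, 0.0989, 0.1095]
tool_rot: [-1.312, -2.855, 0.0]
wrist_force: [0.3, 2.5, -1.6]
grip_width: 0.266
grasp_force: 50.0
t: 14.6
tool_pos: [0.4998, 0.0989, 0.1069]
tool_rot: [1.311, 2.854, 0.0]
wrist_force: [-1.1, 1.2, 4.8]
grip_width: 0.27
grasp_force: 50.0
```

```bash
python3 -m handwheel '[[[0,0,2],[0,0,0]],[[0,0,4],[0,0,0]],[[0,0,5],[0,0,0]],[[0,0,5],[0,0,0]],[[0,0,5],[0,0,0]]]'
python3 -m handwheel '[[[0,0,1],[0,0,0]],[[0,0,1.5],[0,0,0]],[[0,0,1.5],[0,0,0]],[[0,0,1.5],[0,0,0]]]'
```

```text
t: 15.22
tool_pos: [0.5, 0.0988, 0.1025]
tool_rot: [1.311, 2.854, 0.001]
wrist_force: [-2.8, 0.4, 11.8]
grip_width: 0.27
grasp_force: 50.0
t: 15.72
tool_pos: [0.5004, 0.0987, 0.1024]
tool_rot: [1.311, 2.853, 0.001]
wrist_force: [-6.1, -1.5, 24.7]
grip_width: 0.269
grasp_force: 50.0
```

The stop has been reached: the force rose to 25 N with no further travel. I'll hold there and check.

```bash
python3 -m handwheel '[[[0,0,0],[0,0,0]],[[0,0,0],[0,0,0]],[[0,0,0],[0,0,0]],[[0,0,0],[0,0,0]]]'
python3 - <<'E'
from h import *
sc=snap('scene','s6.png');t=snap('top','t6.png')
z=lambda im,x,y,w,h,f:cv2.resize(im[y:y+h,x:x+w,::-1],None,fx=f,fy=f,interpolation=cv2.INTER_CUBIC)
can=np.zeros((400,800,3),np.uint8);can[:360,:400]=z(sc['img'],180,120,100,90,4);can[:300,400:]=z(t['img'],120,0,440,330,400/440)
cv2.imwrite('pics/z6.png',can)
E
```

```text
t: 16.23
tool_pos: [0.5004, 0.0987, 0.1024]
tool_rot: [1.311, 2.853, 0.001]
wrist_force: [-6.8, -1.1, 25.1]
grip_width: 0.272
grasp_force: 50.0
```

View pics/z6.png

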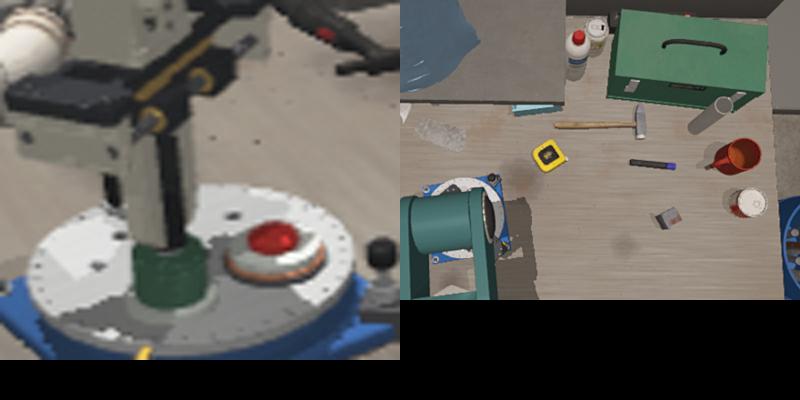

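The picture shows the cover flat on the collar and pressed down, at about (170,275) in the left crop. The tape measure, coupon and marker look undisturbed in the right crop.

```bash
python3 -c "
from rig import bot
print(bot.close_job())"
```

```text
the job is handed in; nothing more can be done
None
```

The job is handed in at about 16 s: the table is at its next stop, and the cover is flat on the pin and still gripped, holding the sprung seat on its stop with about 25 N; the tape measure, coupon and marker were not touched.

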